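# Clamp the whetstone with the coarse ring, leaving the fine knob alone

## Robot

A 6-joint arm with a two-finger parallel gripper is mounted at the origin on the work surface; the furniture and walls round the work are solid. World frame = base frame: x ahead of the robot, y to its left, z up, the work surface at z = 0. Lengths are in mm, angles in rad, forces in N, time in s.
With the tool pointing down it reaches from about 300 to 875 mm from the base axis. Payload 4.2 kg.
Tool frame: the origin (TCP) lies midway between the tips of the shut fingers; the grasp point (between the pads) lies 19 mm behind it; z points along the fingers, x is the direction in which the jaws open and shut, and the axes are right-handed (so a half turn about z gives the same grasp; the last joint's range is limited). The gripper opens to 85 mm and grips with 20 to 120 N. Pads are 22 mm wide; open, the fingers measure 114 mm over their backs; the gripper's body (76 mm by 85 mm) begins 54 mm behind the grasp point. The pads swing forward as they close: fully open they stand 13 mm farther back than shut.
Start: joints at [-1.27, 0.32, 1.565, -0, 1.257, -0.02], TCP at [181.315, -545.68, 231.338] pointing down, gripper open.
Joint ranges: [-3.11, 3.11], [-0.84, 2.01], [0.21, 2.61], [-1.34, 4.49], [0.05, 2.63], [-2.56, 2.56]. Speed limits (rad/s): [2.57, 2.57, 3.14, 3.14, 3.14, 3.14].

## Interface

Orientations are given as a rotation vector (axis times angle).
In Python, from bench import bot gives the robot as it stands.
- The arm moves only by the shell command python3 -m crank 'ROWS'. ROWS is text: rows parted by semicolons, each of 7 numbers parted by spaces: the opening, from 0 (shut) to 1 (fully open), then the shift along the tool's x, y, z in mm, then the turn, a rotation vector about the tool's x, y, z in degrees. In form: fingers tx ty tz wx wy wz; .... A call has 1 to 12 rows; each row is the pose to reach, as a shift and turn from the pose commanded when the call began, along the tool's axes at that moment; what a row does not reach only later rows make up. A row lasts 1/10 s, in which the tool goes at most 50 mm and 8.59 degrees, less where a joint would pass 70% of its speed; a pose out of reach is approached as far as the arm can. A call with a gripper value outside its range is refused whole. The fingers move at their own pace and stop on an object; the grip force is fixed at half the most. Time passes only in rows, so rows that repeat a pose let the fingers close. It gives the time, the measured TCP pose, the force and the opening at its end, in the units of the state.
- bot.get_state(): the state, without advancing time (a new reading comes with each control period).
- bot.capture(name): name is "scene" or "top" or "wrist"; returns a dict with "color" (384x512x3 uint8, red, green, blue), "range_z" (384x512 float32, mm along the optical axis (not along the pixel's ray), 0 where there is no reading), "mtx" (3x3 intrinsics, pixels), "camera_from_world" (4x4, takes a point from world to camera coordinates). Camera axes: x right, y up, looking along -z (the intrinsics and any distortion apply to the point x, -y, -z); pixel columns grow to the right and rows downward; lengths in mm; the calibration is good to about 2 mm. A picture is of the moment at which its call begins.
- bot.sign_off(): hands the job in, once; it reports no verdict.
Trained networks look in the newest picture that a camera, given by its name, has taken for a name from the list of things; names that differ only in an ending like _2 or _b are one class to them, and where a whole thing is asked for, a point or a joint stands for the part that bears it (a point fixed in the world has none). Each returns a list of dicts, best first, with "p" (0 to 1); they miss things now and then, are a little off and sometimes report something else, mostly with a low value. They report only what shows in the picture. A call takes as long as a camera call. They do not tell look-alikes from the thing itself.
- bot.cut_out(label, camera): "pixels" (384x512 bool, what is visible of it) and "box" ([centre column, centre row, width, height] in pixels, round what is visible of it).
The state is a dict: "time": time; "q": joint angles; "qd": joint speeds; "joint_efforts": joint torques, N m; "eef_pos": TCP position; "tcp_rot": TCP orientation; "force": force on the tool from outside, world axes, zero at the start; "wrist_torque": the same for the moment, N m; "grip_width": finger opening in mm.
Only numpy, scipy, OpenCV 4.12 (cv2) and the standard library are available. Lean on these libraries where they do the work, as an engineer would, in place of code of your own. Each camera call takes 0.05 s, during which the arm holds its last target. There are 200 camera calls.

## Task

Slide the whetstone along its bed until it is fully home against the column of the stone holder. Then turn only the large outer ring on top of the column clockwise until the presser foot holds the stone firmly, with about 10 N and never above 20 N, and let go; the small inner knob that stands on the ring's axis must keep its setting. Leave the ink tin, the gouge and the wood offcut where they are.

Things in the scene. Friction and masses are not known exactly. Their poses are not given: they have to be found in the camera images.
- holder: Fixed stone holder: dark steel base plate, 12 mm thick (its top is the bed), with a grey column 56 x 54 mm, 80 mm high. Origin: on the table under the middle of the column's front face, the stone's stop. z up, +x from the stone into the column. The stone slides home along +x between two rails 47 mm apart, 9 mm high, x = -70 mm to 0. Ring and knob share the vertical axis at x = +30 mm, y = 0.
- stone_center (a point): Centre of the whetstone, a loose two-tone bar 110 long x 40 wide x 17 mm high, lying on the bed with its length along the holder's x. It starts 12 to 28 mm short of home; at home its centre is at x = -55 mm in the holder's frame, 20.5 mm above the table.
- ring_grip (a point): Centre of the outer ring, a knurled aluminium ring 57 mm across, 92 to 112 mm above the table. Clockwise from above lowers the foot 15 mm per rad; it meets the stone after 0.2 to 0.7 rad. It stays where left. It drags with up to 0.4 N m while moving; with the foot on the stone, each newton of clamping adds 0.015 N m (10 N: 0.15), felt also when held at rest, rising quickly as it turns on.
- knob_pointer (a point): Pointer end of the small inner fine-setting knob, 16 mm from the axis. The knob is black, 21 mm in diameter with a pointer bar, from 112 to 135 mm above the table; it stands on the outer ring's axis but turns on its own and very easily.
- foot: Presser foot: black rubber disc 20 mm across on a sprung pin under the short steel arm at the column's front. Origin at the centre of its underside, 22 mm before the column's face; at the start 3 to 10 mm above the height of the stone's top.
- ink_tin: Round tin, 65 mm across, 37 mm high, standing beside the holder at its +y side; origin at the centre of its underside. Bystander.
- gouge: Carving gouge with a wooden handle, 135 x 22 x 18 mm, lying beside the holder at its -y side; origin at the centre of its underside. Bystander.
- offcut: Small wood offcut, 24 x 29 x 15 mm, lying beside the bed at its +y side; origin at the centre of its underside. Bystander.
Things that resemble listed ones, but are neither listed nor needed, are in the scene too. What is shaped like the part that bears stone_center but purple is not meant.

How it is judged:
By the outcome, as a careful person would: the job done as asked, in the order asked, and still so for the second after the job is handed in, with the robot touching nothing.
It also fails if it takes over 69 s, if anything falls off the work surface, if the arm or the gripper's body presses on something with over 40 N, if the wrist force passes 120 N, or if a joint passes its speed limit or range.

## Working session

There is one attempt and no reset: what is moved stays moved. The work goes in short steps, Python scripts to look and compute and a shell command to move; the robot and the scene stay as the last step left them, time stands still between calls to the robot, and variables do not carry over. Pictures are saved under pics/ and viewed, about 8 in all and at most 12, crops included, and the job is handed in when it is done.

```bash
ls; mkdir -p pics; cat > h.py <<'E'
import numpy as np, cv2
from bench import bot
from scipy.spatial.transform import Rotation as R
def cloud(c):
    z=c["range_z"].astype(float);K=c["mtx"];h,w=z.shape
    u,v=np.meshgrid(np.arange(w),np.arange(h))
    x=(u-K[0,2])/K[0,0]*z;y=(v-K[1,2])/K[1,1]*z
    P=np.stack([x,-y,-z,np.ones_like(z)],-1)
    W=P@np.linalg.inv(c["camera_from_world"]).T
    W=W[...,:3];W[z==0]=np.nan
    return W
def proj(c,p):
    q=c["camera_from_world"]@np.append(p,1);K=c["mtx"]
    return K[0,0]*q[0]/-q[2]+K[0,2],K[1,1]*-q[1]/-q[2]+K[1,2]
E
python3 - <<'E'
from h import *
s=bot.get_state();print({k:np.round(v,3) for k,v in s.items()})
cs=[]
for n in ["scene","top"]:
    c=bot.capture(n);W=cloud(c);cs.append(c["color"])
    np.savez("pics/%s0.npz"%n,**c)
    for l in ["holder","stone_center","ring_grip","knob_pointer","foot","ink_tin","gouge","offcut"]:
        for d in bot.cut_out(l,n)[:3]:
            print(n,l,round(d["p"],2),np.round(d["box"]),np.round(np.nanmedian(W[d["pixels"]],0)),d["pixels"].sum())
    cv2.imwrite("pics/%s0.png"%n,cv2.resize(c["color"][...,::-1],(768,576),interpolation=cv2.INTER_CUBIC))
E
```

```text
pics
{'time': np.float64(0.0), 'q': array([-1.27 ,  0.32 ,  1.566, -0.   ,  1.257, -0.02 ]), 'qd': array([-0.001,  0.001, -0.   , -0.   ,  0.   ,  0.001]), 'joint_efforts': array([-2.0000e-03, -4.1553e+01, -2.3417e+01, -0.0000e+00,  8.0000e-03,
        0.0000e+00]), 'eef_pos': array([ 181.16 , -545.225,  230.489]), 'tcp_rot': array([-2.547e+00,  1.838e+00,  2.000e-03]), 'force': array([ 0.033,  1.317, -0.647]), 'wrist_torque': array([ 0.036,  0.038, -0.013]), 'grip_width': np.float64(85.621)}
scene holder 0.8 [263. 243. 131.  92.] [604.  59.  25.] 3970
scene stone_center 0.8 [280. 202.  36.  25.] [ 681. -187.   15.] 575
scene stone_center 0.61 [281. 262.  67.  28.] [522.  30.  28.] 1119
scene ring_grip 0.62 [228. 212.  30.  20.] [620.  61. 109.] 526
scene knob_pointer 0.54 [228. 202.  10.  16.] [628.  54. 128.] 147
scene foot 0.57 [257. 248.   8.   9.] [580.  38.  42.] 74
scene ink_tin 0.71 [218. 285.  38.  39.] [564. 154.  33.] 1269
scene gouge 0.96 [299. 238.  67.  14.] [556. -86.  10.] 423
scene offcut 0.69 [262. 297.  17.  23.] [498. 113.  13.] 232
top holder 0.75 [228. 201.  56.  99.] [587.  33.  13.] 2598
top stone_center 0.92 [319. 154.  34.  49.] [ 689. -194.   16.] 728
top stone_center 0.78 [230. 217.  24.  51.] [528.  21.  28.] 773
top ring_grip 0.91 [218. 168.  25.  25.] [629.  46. 111.] 431
top ring_grip 0.19 [179. 200.  30.  26.] [572. 143.  35.] 625
top knob_pointer 0.43 [219. 170.   4.   9.] [630.  47. 134.] 76
top ink_tin 0.58 [180. 199.  29.  21.] [575. 143.  35.] 566
top gouge 0.86 [277. 204.  20.  49.] [555. -93.  13.] 310
```

View pics/top0.png

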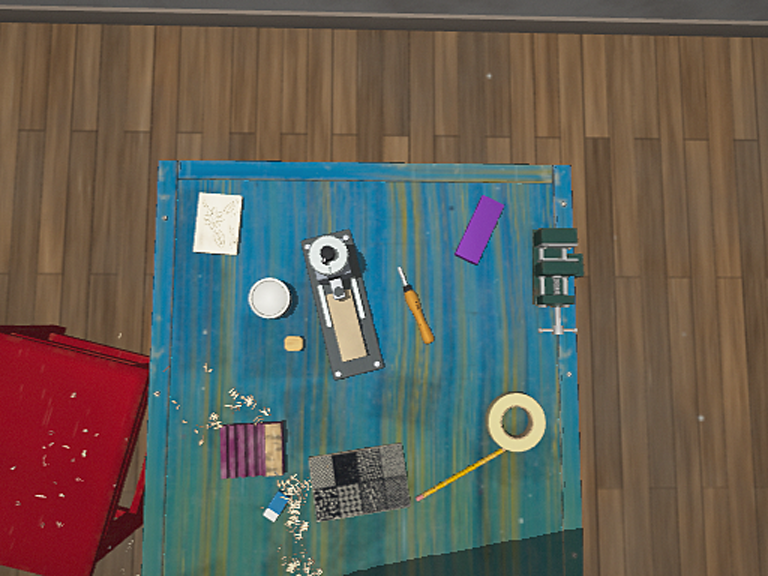

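View pics/scene0.png

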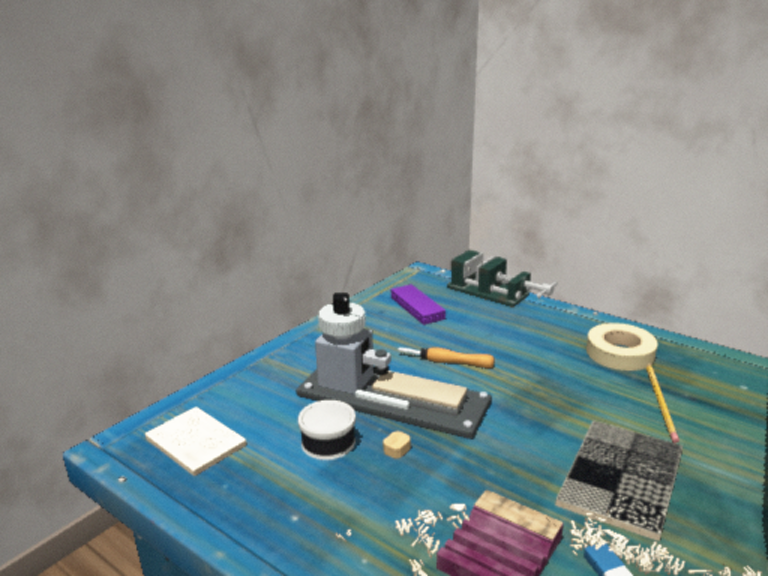

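```bash
python3 - <<'E'
from h import *
s=bot.get_state();r=R.from_rotvec(s["tcp_rot"]);print(r.as_matrix().round(3))
c=bot.capture("wrist");M=np.linalg.inv(c["camera_from_world"]);print((r.inv().as_matrix()@(M[:3,3]-s["eef_pos"])).round(1),(r.inv().as_matrix()@M[:3,:3]).round(2),c["mtx"].round(0))
# top-camera estimates
d=np.load("pics/top0.npz");W=cloud(d)
bot.capture("top")
for l in ["stone_center","ring_grip","holder"]:
    for x in bot.cut_out(l,"top")[:2]:
        P=W[x["pixels"]];P=P[~np.isnan(P[:,0])]
        if P[:,0].mean()>660: continue
        q=cv2.minAreaRect(P[:,:2].astype(np.float32));print(l,[np.round(a,1) for a in q],np.percentile(P[:,2],[5,50,95]).round())
tgt=np.array([570,30,330]);print("shift tool",(r.inv().as_matrix()@(tgt-s["eef_pos"])).round())
E
```

```text
[[ 0.315 -0.949  0.   ]
 [-0.949 -0.315 -0.   ]
 [ 0.     0.    -1.   ]]
[   0.   -82.3 -143.7] [[ 1.    0.   -0.  ]
 [-0.   -0.95 -0.32]
 [-0.    0.32 -0.95]] [[279.   0. 256.]
 [  0. 279. 194.]
 [  0.   0.   1.]]
stone_center [array([530.7,  23.1]), array([110.2,  43. ]), np.float64(13.3)] [25. 28. 31.]
ring_grip [array([634.3,  52.5]), array([68.5, 57.1]), np.float64(73.9)] [108. 111. 114.]
ring_grip [array([503.8, 107.9]), array([24.3, 28.3]), np.float64(1.3)] [12. 15. 18.]
holder [array([566.7,  30.5]), array([236. ,  85.4]), np.float64(14.3)] [  9.  13. 113.]
shift tool [-424. -550.  -99.]
```

```bash
python3 -m crank '1 -424 -550 -99 0 0 4.4;1 -424 -550 -99 0 0 4.4;1 -424 -550 -99 0 0 4.4;1 -424 -550 -99 0 0 4.4;1 -424 -550 -99 0 0 4.4;1 -424 -550 -99 0 0 4.4;1 -424 -550 -99 0 0 4.4;1 -424 -550 -99 0 0 4.4;1 -424 -550 -99 0 0 4.4;1 -424 -550 -99 0 0 4.4;1 -424 -550 -99 0 0 4.4;1 -424 -550 -99 0 0 4.4'; python3 -c "
from h import *;s=bot.get_state();r=R.from_rotvec(s['tcp_rot'])
print((r.inv().as_matrix()@(np.array([570,30,330])-s['eef_pos'])).round(),r.as_matrix().round(3),s['q'].round(2))"
```

```text
time: 2.35
eef_pos: [514.2, -51.2, 316.5]
tcp_rot: [-2.476, 1.934, -0.001]
force: [1.0, -0.7, 0.6]
grip_width: 85.7
[-65. -74. -13.] [[ 0.242 -0.97   0.001]
 [-0.97  -0.242 -0.   ]
 [ 0.001 -0.001 -1.   ]] [-0.12  0.18  1.54 -0.    1.42  1.21]
```

```bash
python3 -m crank '0 -65 -74 -13 0 0 0;0 -65 -74 -13 0 0 0;0 -65 -74 -13 0 0 0;0 -65 -74 -13 0 0 0;0 -65 -74 -13 0 0 0'; cat > look.py <<'E'
from h import *
import sys
n=sys.argv[1]
c=bot.capture("wrist");W=cloud(c);np.savez("pics/%s.npz"%n,W=W,**c)
for l in ["holder","stone_center","ring_grip","knob_pointer","foot"]:
    for d in bot.cut_out(l,"wrist")[:2]:
        m=d["pixels"]&~np.isnan(W[...,0]);P=W[m];z=np.median(P[:,2])
        T=P[abs(P[:,2]-z)<4];q=cv2.minAreaRect(T[:,:2].astype(np.float32))
        print(l,round(d["p"],2),np.round(d["box"]),"med",np.median(P,0).round(1),"rect",np.round(q[0],1),np.round(q[1],1),round(q[2],1))
cv2.imwrite("pics/%s.png"%n,cv2.resize(c["color"][...,::-1],(768,576),interpolation=cv2.INTER_CUBIC))
E
python3 look.py w1
```

```text
time: 2.85
eef_pos: [568.8, 27.0, 328.8]
tcp_rot: [2.474, -1.935, -0.001]
force: [0.8, -0.4, 0.5]
grip_width: 11.9
holder 0.74 [256. 146.  57. 144.] med [611.2  39.9  14.2] rect [569.4  30.4] [233.7  83.8] 14.2
stone_center 0.77 [415. 109.  71.  76.] med [ 695.7 -194.    18.2] rect [ 693.5 -196.3] [ 40.9 111. ] 64.4
stone_center 0.59 [253. 176.  26.  66.] med [533.1  21.2  30. ] rect [534.2  22.8] [109.4  39.6] 14.5
ring_grip 0.89 [255. 115.  50.  50.] med [637.   46.7 113.1] rect [634.7  46.8] [58.  55.1] 61.0
knob_pointer 0.53 [254. 112.  18.  15.] med [634.7  47.2 135.5] rect [634.5  46.7] [20.8 19.8] 19.9
```

View pics/w1.png

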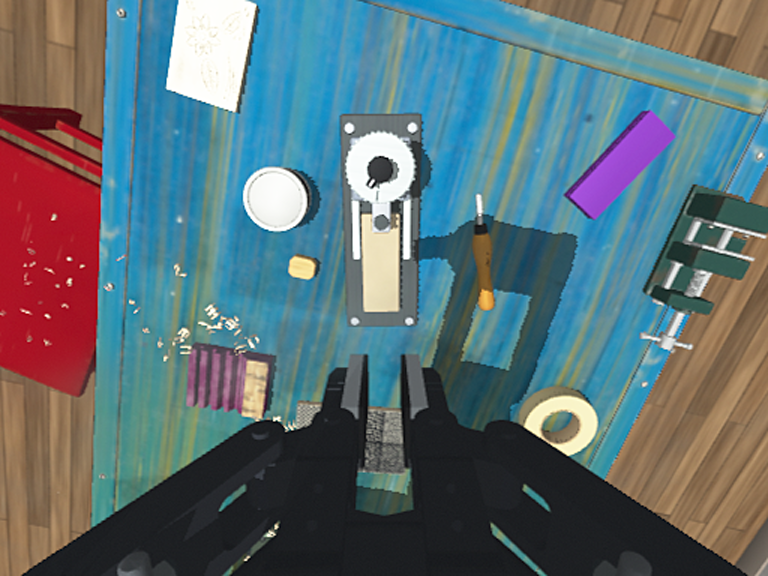

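```bash
cat >> h.py <<'E'
yaw=np.radians(14.3);ring=np.array([634.6,46.8])
u=np.array([np.cos(yaw),np.sin(yaw)]);v=np.array([-u[1],u[0]]);O=ring-30*u
def toW(x,y,z): return np.append(O+x*u+y*v,z)
def toH(p): d=p[:2]-O; return np.round([d@u,d@v,p[2]],1)
def shifts(*pts,tyaw=14.3-90):
    s=bot.get_state();r=R.from_rotvec(s["tcp_rot"])
    Rt=R.from_matrix(np.array([[np.cos(a),np.sin(a),0] for a in [np.radians(tyaw)]]+[[np.sin(np.radians(tyaw)),-np.cos(np.radians(tyaw)),0],[0,0,-1]]).T)
    print("now H",toH(s["eef_pos"]),"F",s["force"].round(1),"M",s["wrist_torque"].round(3),"q6",s["q"][5].round(2))
    for p in pts: print(p,(r.inv().as_matrix()@(toW(*p)-s["eef_pos"])).round(1),"turn",np.degrees((r.inv()*Rt).as_rotvec()).round(1))
E
python3 -c "
from h import *;shifts((-152,0,80),(-152,0,18),(-121,0,18))"
```

```text
now H [-38.4  -3.1 329.2] F [ 0.4  0.3 -0.3] M [0.032 0.031 0.036] q6 1.36
(-152, 0, 80) [ -2.3 113.7 249.2] turn [-0.  -0.  -0.4]
(-152, 0, 18) [ -2.4 113.8 311.2] turn [-0.  -0.  -0.4]
(-121, 0, 18) [ -2.6  82.8 311.2] turn [-0.  -0.  -0.4]
```

```bash
python3 -m crank '0 -2 45 20 0 0 -.4;0 -2 90 40 0 0 -.4;0 -2 114 80 0 0 -.4;0 -2 114 130 0 0 -.4;0 -2 114 180 0 0 -.4;0 -2 114 230 0 0 -.4;0 -2 114 260 0 0 -.4;0 -2 114 285 0 0 -.4;0 -2 114 300 0 0 -.4;0 -2 114 311 0 0 -.4;0 -2 114 311 0 0 -.4'; python3 -c "
from h import *;shifts((-130,0,18),(-121,0,18))"
```

```text
time: 4.25
eef_pos: [457.7, 1.9, 17.1]
tcp_rot: [2.48, -1.926, -0.003]
force: [-0.7, 0.5, 0.4]
grip_width: -0.2
now H [-152.5    0.2   17.1] F [-0.7  0.5  0.4] M [ 0.035 -0.01  -0.04 ] q6 1.3
(-130, 0, 18) [  0.2 -22.5  -1. ] turn [0.1 0.  0.1]
(-121, 0, 18) [  0.2 -31.5  -1. ] turn [0.1 0.  0.1]
```

```bash
python3 -m crank '0 0 -5 -1 0 0 0;0 0 -9 -1 0 0 0;0 0 -12 -1 0 0 0;0 0 -14 -1 0 0 0;0 0 -16 -1 0 0 0;0 0 -18 -1 0 0 0;0 0 -20 -1 0 0 0;0 0 -22 -1 0 0 0;0 0 -24 -1 0 0 0;0 0 -26 -1 0 0 0'; python3 -c "
from h import *;shifts((-121,0,18))"
```

```text
time: 5.25
eef_pos: [483.7, 8.7, 18.9]
tcp_rot: [2.482, -1.926, -0.0]
force: [-1.2, -0.0, 2.8]
grip_width: -0.1
now H [-125.7    0.3   18.9] F [-1.2 -0.   2.8] M [-0.073  0.425 -0.009] q6 1.31
(-121, 0, 18) [ 0.3 -4.7  0.9] turn [ 0.  -0.   0.1]
```

```bash
for a in 1; do python3 -m crank '0 0 -1 0 0 0 0;0 0 -2 0 0 0 0;0 0 -2.5 0 0 0 0'; done; python3 -m crank '0 0 -0.7 0 0 0 0;0 0 -1.4 0 0 0 0'|grep -E 'force|eef'; python3 -m crank '0 0 -0.7 0 0 0 0;0 0 -1.4 0 0 0 0'|grep -E 'force|eef'; python3 -c "
from h import *;shifts((-121,0,18))"
```

```text
time: 5.55
eef_pos: [486.1, 9.2, 18.9]
tcp_rot: [2.482, -1.926, 0.0]
force: [-2.2, 0.5, 1.5]
grip_width: -0.1
eef_pos: [487.4, 9.6, 19.0]
force: [-1.7, -0.6, 0.4]
eef_pos: [487.7, 9.7, 18.9]
force: [-5.4, -2.9, 4.7]
now H [-121.5    0.3   18.9] F [-5.4 -2.9  4.7] M [-0.411  0.877  0.015] q6 1.32
(-121, 0, 18) [ 0.3 -0.5  0.9] turn [0.1 0.  0.1]
```

```bash
python3 -m crank '0 0 -0.7 0 0 0 0;0 0 -1.4 0 0 0 0'|grep -E 'force|eef'; python3 -m crank '0 0 -0.7 0 0 0 0;0 0 -0.7 0 0 0 0;0 0 -0.7 0 0 0 0'|grep -E 'force|eef'
```

```text
eef_pos: [487.8, 9.8, 18.8]
force: [-8.9, -3.9, 6.8]
eef_pos: [487.8, 9.9, 18.7]
force: [-8.4, -3.7, 6.8]
```

```bash
python3 -m crank '0 0 8 0 0 0 0;0 0 18 0 0 0 0;0 0 20 -45 0 0 0;0 0 20 -90 0 0 0;.5 0 10 -140 0 0 0;1 0 0 -180 0 0 0;1 0 -10 -220 0 0 0;1 0 -10 -220 0 0 0;1 0 -10 -220 0 0 0' ; python3 look.py w2;python3 - <<'E'
from h import *
d=np.load("pics/w2.npz");W=d["W"];H=np.stack([(W[...,:2]-O)@u,(W[...,:2]-O)@v,W[...,2]],-1)
m=bot.cut_out("stone_center","wrist")
for x in m[:2]:
    P=H[x["pixels"]];P=P[abs(P[:,2]-29)<5];print(len(P),np.percentile(P,[1,50,99],axis=0).round(1).tolist())
E
```

```text
time: 7.35
eef_pos: [500.7, 13.0, 239.5]
tcp_rot: [-2.481, 1.925, -0.003]
force: [0.6, -0.7, -0.7]
grip_width: 72.4
holder 0.78 [260.  99.  73. 197.] med [605.   37.2  22.2] rect [567.3  30.7] [215.9  71.6] 13.4
stone_center 0.64 [255. 126.  35.  90.] med [547.2  24.9  30.1] rect [551.9  27.4] [108.4  40. ] 14.3
stone_center 0.64 [465.  53.  93. 100.] med [ 694.6 -193.8   18.3] rect [ 693.  -196.4] [ 41.1 110.8] 64.4
ring_grip 0.71 [258.  38.  66.  77.] med [632.2  44.7 113.2] rect [632.4  46.3] [53.5 57.5] 13.3
ring_grip 0.47 [259.  30.  29.  40.] med [632.5  47.2 135.5] rect [632.4  46.5] [24.9 20.4] 13.3
knob_pointer 0.8 [256.  29.  26.  39.] med [632.5  47.3 135.4] rect [632.2  46.5] [25.2 20.6] 10.0
2430 [[-108.7, -18.1, 28.3], [-59.5, 2.3, 30.1], [-3.0, 21.2, 31.9]]Traceback (most recent call last):
  File "<stdin>", line 5, in <module>
    return _quantile_unchecked(
        a, q, axis, out, overwrite_input, method, keepdims, weights)
    return _ureduce(a,
                    func=_quantile_ureduce_func,
    ...<5 lines>...
                    overwrite_input=overwrite_input,
                    method=method)
    r = func(a, **kwargs)
    result = _quantile(arr,
                       quantiles=q,
    ...<2 lines>...
                       out=out,
                       weights=wgt)
    slices_having_nans = np.isnan(arr[-1, ...])
                                  ~~~^^^^^^^^^
IndexError: index -1 is out of bounds for axis 0 with size 0
```

View pics/w2.png

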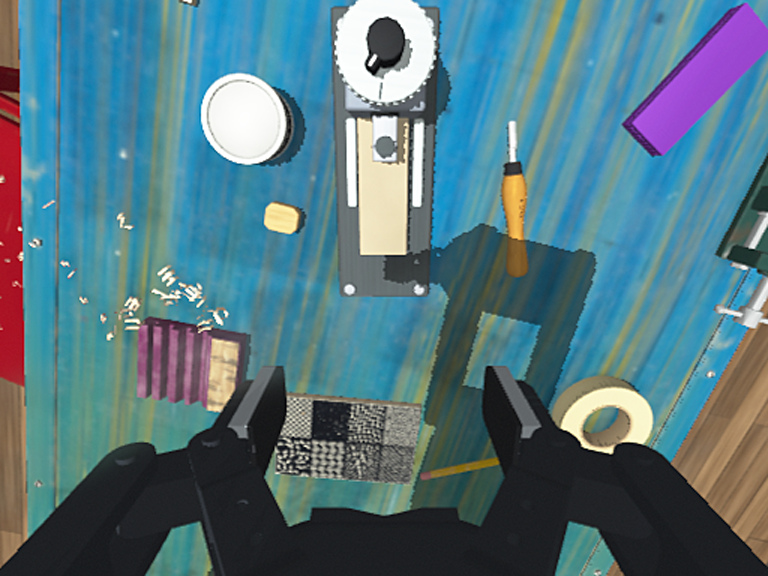

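```bash
python3 - <<'E'
from h import *
d=np.load("pics/w2.npz");W=d["W"]
for p in [(233,66),(280,66),(236,69),(257,73),(257,85),(257,97)]: print(p,toH(W[p[1],p[0]]))
shifts((30,0,200),(30,0,91),tyaw=14.3-90+20)
E
```

```text
(233, 66) [ 7.4 22.8 80.6]
(280, 66) [  7.5 -23.8  80.4]
(236, 69) [ 4.7 19.9 80.5]
(257, 73) [ 1.  -1.  80.8]
(257, 85) [-9.3 -1.1 64.6]
(257, 97) [-21.4  -1.1  67.9]
now H [-108.9    0.4  238. ] F [ 0.3 -0.5 -0.2] M [-0.031  0.004  0.08 ] q6 1.32
(30, 0, 200) [   0.6 -138.9   37.7] turn [  0.1   0.  -19.9]
(30, 0, 91) [   0.7 -139.1  146.7] turn [  0.1   0.  -19.9]
```

```bash
python3 -m crank '1 0 -48 5 0 0 -5;1 0 -95 15 0 0 -12;1 0 -130 30 0 0 -20;1 0 -139 38 0 0 -20;1 0 -139 38 0 0 -20;1 0 -139 38 0 0 -20;1 0 -139 38 0 0 -20'; python3 look.py w3; python3 -c "
from h import *;shifts((30,0,200),(30,0,86),tyaw=14.3-90+20)"
```

```text
time: 8.4
eef_pos: [634.2, 47.1, 202.0]
tcp_rot: [-2.778, 1.467, -0.001]
force: [0.3, -1.3, -0.8]
grip_width: 85.4
holder 0.92 [244. 209. 116. 177.] med [631.2  47.6  15.9] rect [569.7  30.5] [234.   83.1] 14.2
stone_center 0.93 [433. 234.  92.  63.] med [ 696.3 -192.3   18.1] rect [ 693.3 -196.3] [ 41.3 110.4] 64.8
stone_center 0.65 [230. 243.  44.  66.] med [534.8  23.9  29.8] rect [540.7  24.3] [88.4 40.1] 14.4
ring_grip 0.77 [256. 197.  71.  68.] med [641.8  52.5 112.9] rect [635.6  47. ] [56.  57.5] 7.1
ring_grip 0.38 [160. 172.  64.  59.] med [580.4 142.8  36.3] rect [576.9 143.4] [63.9 63. ] 76.3
foot 0.53 [229. 244.  46.  67.] med [535.1  24.6  29.8] rect [541.2  24.5] [88.3 40.1] 14.4
now H [ 30.4   0.4 201.7] F [ 0.   0.1 -0.1] M [ 0.056 -0.021  0.055] q6 1.03
(30, 0, 200) [0.3 0.5 1.7] turn [-0.  -0.   0.1]
(30, 0, 86) [  0.2   0.6 115.7] turn [-0.  -0.   0.1]
```

View pics/w3.png

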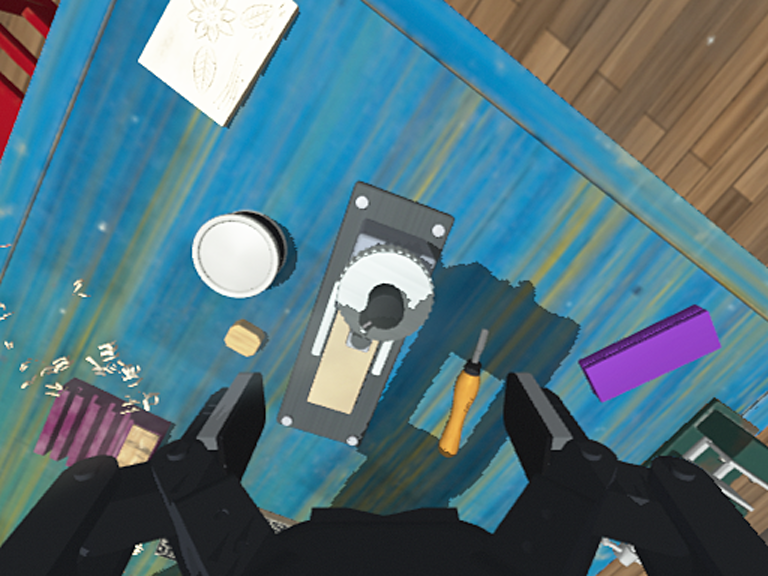

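```bash
python3 -m crank '1 0 0 40 0 0 0;1 0 0 75 0 0 0;1 0 0 95 0 0 0;1 0 0 108 0 0 0;1 0 0 116 0 0 0;1 0 0 116 0 0 0'; python3 -c "
from h import *;shifts((30,0,86),tyaw=14.3-90+20)"; python3 -m crank '.5 0 0 0 0 0 0;.5 0 0 0 0 0 0;.5 0 0 0 0 0 0;.5 0 0 0 0 0 0;.5 0 0 0 0 0 0;.5 0 0 0 0 0 0;.5 0 0 0 0 0 0';python3 -c "
from h import *;shifts((30,0,86),tyaw=14.3-90+20)"
```

```text
time: 9.3
eef_pos: [634.9, 47.4, 84.6]
tcp_rot: [2.778, -1.466, -0.001]
force: [0.3, 0.5, -0.1]
grip_width: 85.7
now H [30.5  0.5 84.6] F [ 0.3  0.5 -0.1] M [-0.013 -0.032  0.005] q6 1.03
(30, 0, 86) [ 0.3  0.6 -1.4] turn [0.  0.  0.1]
time: 10.0
eef_pos: [635.8, 47.7, 86.8]
tcp_rot: [-2.777, 1.465, -0.003]
force: [-1.9, 1.0, 5.2]
grip_width: 55.4
now H [31.4  0.6 86.8] F [-1.9  1.   5.2] M [ 0.226  0.325 -0.053] q6 1.03
(30, 0, 86) [0.1 1.5 0.8] turn [-0.1 -0.1  0.1]
```

```bash
cat > st.py <<'E'
from h import *
s=bot.get_state();r=R.from_rotvec(s["tcp_rot"]).as_matrix()
print("yaw %.2f"%np.degrees(np.arctan2(r[1,0],r[0,0])),"M",s["wrist_torque"].round(3),"F",s["force"].round(1),toH(s["eef_pos"]),"w",s["grip_width"].round(1),"t",s["time"].round(2))
E
python3 st.py; python3 -m crank '.5 0 0 0 0 0 1;.5 0 0 0 0 0 2;.5 0 0 0 0 0 3;.5 0 0 0 0 0 4'>/dev/null;python3 st.py;  python3 -m crank '.5 0 0 0 0 0 1;.5 0 0 0 0 0 2;.5 0 0 0 0 0 3;.5 0 0 0 0 0 4'>/dev/null;python3 st.py;  python3 -m crank '.5 0 0 0 0 0 0;.5 0 0 0 0 0 0'>/dev/null;python3 st.py
```

```text
Traceback (most recent call last):
  File "st.py", line 3, in <module>
    print("yaw %.2f"%np.degrees(np.arctan2(r[1,0],r[0,0])),"M",s["wrist_torque"].round(3),"F",s["force"].round(1),toH(s["eef_pos"]),"w",s["grip_width"].round(1),"t",s["time"].round(2))
                                                                                                                                        ^^^^^^^^^^^^^^^^^^^^^
AttributeError: 'float' object has no attribute 'round'
Traceback (most recent call last):
  File "st.py", line 3, in <module>
    print("yaw %.2f"%np.degrees(np.arctan2(r[1,0],r[0,0])),"M",s["wrist_torque"].round(3),"F",s["force"].round(1),toH(s["eef_pos"]),"w",s["grip_width"].round(1),"t",s["time"].round(2))
                                                                                                                                        ^^^^^^^^^^^^^^^^^^^^^
AttributeError: 'float' object has no attribute 'round'
Traceback (most recent call last):
  File "st.py", line 3, in <module>
    print("yaw %.2f"%np.degrees(np.arctan2(r[1,0],r[0,0])),"M",s["wrist_torque"].round(3),"F",s["force"].round(1),toH(s["eef_pos"]),"w",s["grip_width"].round(1),"t",s["time"].round(2))
                                                                                                                                        ^^^^^^^^^^^^^^^^^^^^^
AttributeError: 'float' object has no attribute 'round'
Traceback (most recent call last):
  File "st.py", line 3, in <module>
    print("yaw %.2f"%np.degrees(np.arctan2(r[1,0],r[0,0])),"M",s["wrist_torque"].round(3),"F",s["force"].round(1),toH(s["eef_pos"]),"w",s["grip_width"].round(1),"t",s["time"].round(2))
                                                                                                                                        ^^^^^^^^^^^^^^^^^^^^^
AttributeError: 'float' object has no attribute 'round'
```

```bash
sed -i 's/s\["grip_width"\].round(1)/round(float(s["grip_width"]),1)/;s/s\["time"\].round(2)/round(float(s["time"]),2)/' st.py; python3 st.py; python3 -m crank '.5 0 0 0 0 0 0.5;.5 0 0 0 0 0 1'>/dev/null;python3 st.py;python3 -m crank '.5 0 0 0 0 0 0;.5 0 0 0 0 0 0'>/dev/null;python3 st.py
```

```text
yaw -63.60 M [0.075 0.206 0.124] F [-0.7 -1.   6.2] [31.5  0.3 86.8] w 55.6 t 11.0
yaw -64.56 M [0.121 0.249 0.351] F [-0.7 -0.1  5.6] [31.5  0.3 86.8] w 55.3 t 11.2
yaw -64.58 M [0.088 0.222 0.227] F [ 0.2 -1.1  5.4] [31.5  0.3 86.8] w 55.1 t 11.4
```

```bash
for i in 1 ; do python3 -m crank '.5 0 0 0 0 0 1;.5 0 0 0 0 0 2'>/dev/null;python3 st.py; python3 -m crank '.5 0 0 0 0 0 1;.5 0 0 0 0 0 2'>/dev/null;python3 st.py; python3 -m crank '.5 0 0 0 0 0 0;.5 0 0 0 0 0 0;.5 0 0 0 0 0 0'>/dev/null;python3 st.py; python3 -m crank '.5 0 0 0 0 0 0'>/dev/null;python3 st.py;python3 -m crank '.5 0 0 0 0 0 1;.5 0 0 0 0 0 2'>/dev/null;python3 st.py; python3 -m crank '.5 0 0 0 0 0 1;.5 0 0 0 0 0 2'>/dev/null;python3 st.py;python3 -m crank '.5 0 0 0 0 0 0;.5 0 0 0 0 0 0;.5 0 0 0 0 0 0'>/dev/null;python3 st.py; done
```

```text
yaw -66.58 M [0.075 0.247 0.33 ] F [-0.8 -1.4  5. ] [31.5  0.2 86.8] w 55.2 t 11.6
yaw -68.58 M [0.033 0.223 0.405] F [-0.9 -0.4  5.5] [31.5  0.2 86.8] w 55.3 t 11.8
yaw -68.60 M [0.034 0.135 0.12 ] F [-0.4 -0.5  6.1] [31.5  0.2 86.8] w 55.3 t 12.1
yaw -68.59 M [0.028 0.17  0.115] F [-0.4  0.2  6.2] [31.5  0.2 86.8] w 55.4 t 12.2
yaw -70.58 M [0.042 0.199 0.406] F [ 0.1 -0.4  5.9] [31.5  0.1 86.8] w 55.0 t 12.4
yaw -72.58 M [0.065 0.217 0.33 ] F [-1.2 -2.1  5.9] [31.5  0.  86.8] w 55.3 t 12.6
yaw -72.60 M [-0.018  0.156  0.114] F [-0.4 -1.6  4.8] [31.5  0.1 86.8] w 55.3 t 12.9
```

```bash
cat > rest.py <<'E'
from h import *
Z=[];
for i in range(4):
    bot.capture("wrist");s=bot.get_state();Z.append(s["wrist_torque"][2])
r=R.from_rotvec(s["tcp_rot"]).as_matrix()
print("  REST yaw %.2f Mz %.3f +- %.3f Fz %.1f t %.1f"%(np.degrees(np.arctan2(r[1,0],r[0,0])),np.mean(Z),np.std(Z),s["force"][2],s["time"]))
E
python3 rest.py
python3 -m crank '.5 0 0 0 0 0 1;.5 0 0 0 0 0 2'>/dev/null;python3 st.py;python3 -m crank '.5 0 0 0 0 0 0;.5 0 0 0 0 0 0'>/dev/null;python3 rest.py
python3 -m crank '.5 0 0 0 0 0 1;.5 0 0 0 0 0 2'>/dev/null;python3 st.py;python3 -m crank '.5 0 0 0 0 0 0;.5 0 0 0 0 0 0'>/dev/null;python3 rest.py
```

```text
REST yaw -72.59 Mz 0.121 +- 0.016 Fz 5.8 t 13.1
yaw -74.58 M [0.004 0.117 0.379] F [-0.2 -0.9  5.6] [31.5 -0.  86.8] w 55.4 t 13.3
  REST yaw -74.59 Mz 0.108 +- 0.027 Fz 4.7 t 13.7
yaw -76.57 M [-0.031  0.151  0.338] F [-0.1 -1.3  4.9] [31.5 -0.1 86.8] w 55.4 t 13.9
  REST yaw -76.60 Mz 0.130 +- 0.022 Fz 4.4 t 14.3
```

```bash

python3 -m crank '.5 0 0 0 0 0 1;.5 0 0 0 0 0 2'>/dev/null;python3 st.py;python3 -m crank '.5 0 0 0 0 0 0;.5 0 0 0 0 0 0'>/dev/null;python3 rest.py
python3 -m crank '.5 0 0 0 0 0 1;.5 0 0 0 0 0 2'>/dev/null;python3 st.py;python3 -m crank '.5 0 0 0 0 0 0;.5 0 0 0 0 0 0'>/dev/null;python3 rest.py
```

```text
yaw -78.57 M [-0.047  0.163  0.393] F [-0.7 -1.3  6.7] [31.5 -0.2 86.8] w 55.5 t 14.5
  REST yaw -78.59 Mz 0.131 +- 0.013 Fz 5.8 t 14.9
yaw -80.57 M [-0.097  0.131  0.4  ] F [-0.8 -1.4  5.2] [31.5 -0.2 86.8] w 55.3 t 15.1
  REST yaw -80.59 Mz 0.124 +- 0.044 Fz 4.8 t 15.5
```

```bash
python3 - <<'E'
from h import *
c=bot.capture("scene");a=c["color"][215:275,215:315,::-1];b=np.load("pics/scene0.npz")["color"][215:275,215:315,::-1]
cv2.imwrite("pics/s1.png",cv2.resize(np.hstack([b,a]),None,fx=4,fy=4,interpolation=cv2.INTER_CUBIC))
E
```

```text
(no output)
```

View pics/s1.png

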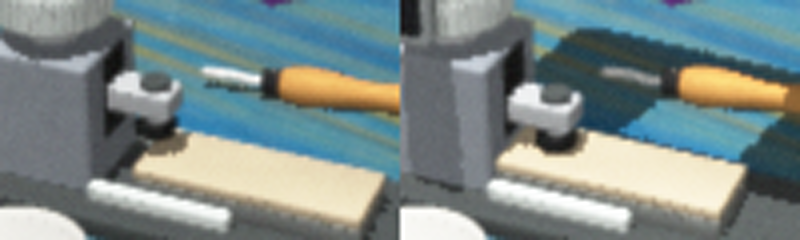

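```bash

python3 -m crank '.5 0 0 0 0 0 1;.5 0 0 0 0 0 2'>/dev/null;python3 st.py;python3 -m crank '.5 0 0 0 0 0 0;.5 0 0 0 0 0 0'>/dev/null;python3 rest.py
python3 -m crank '.5 0 0 0 0 0 1;.5 0 0 0 0 0 2'>/dev/null;python3 st.py;python3 -m crank '.5 0 0 0 0 0 0;.5 0 0 0 0 0 0'>/dev/null;python3 rest.py
```

```text
yaw -82.57 M [-0.152  0.113  0.343] F [-0.2 -1.8  6. ] [31.5 -0.3 86.8] w 54.9 t 15.75
  REST yaw -82.59 Mz 0.123 +- 0.031 Fz 5.3 t 16.1
yaw -84.57 M [-0.148  0.115  0.343] F [-0.6 -2.2  4.9] [31.5 -0.4 86.8] w 55.6 t 16.35
  REST yaw -84.59 Mz 0.143 +- 0.044 Fz 4.9 t 16.8
```

```bash

python3 -m crank '.5 0 0 0 0 0 1;.5 0 0 0 0 0 2'>/dev/null;python3 st.py;python3 -m crank '.5 0 0 0 0 0 0;.5 0 0 0 0 0 0'>/dev/null;python3 rest.py
python3 -m crank '.5 0 0 0 0 0 1;.5 0 0 0 0 0 2'>/dev/null;python3 st.py;python3 -m crank '.5 0 0 0 0 0 0;.5 0 0 0 0 0 0'>/dev/null;python3 rest.py
```

```text
yaw -86.57 M [-0.169  0.083  0.36 ] F [-0.9 -2.3  5.6] [31.5 -0.4 86.8] w 55.4 t 16.95
  REST yaw -86.59 Mz 0.116 +- 0.016 Fz 5.0 t 17.4
yaw -88.57 M [-0.225  0.116  0.427] F [-0.4 -3.1  5.4] [31.5 -0.5 86.8] w 55.3 t 17.55
  REST yaw -88.59 Mz 0.121 +- 0.022 Fz 5.4 t 17.9
```

```bash

python3 -m crank '.5 0 0 0 0 0 .5;.5 0 0 0 0 0 1;.5 0 0 0 0 0 1.5'>/dev/null;python3 st.py;python3 -m crank '.5 0 0 0 0 0 0;.5 0 0 0 0 0 0'>/dev/null;python3 rest.py
python3 -m crank '.5 0 0 0 0 0 .5;.5 0 0 0 0 0 1;.5 0 0 0 0 0 1.5'>/dev/null;python3 st.py;python3 -m crank '.5 0 0 0 0 0 0;.5 0 0 0 0 0 0'>/dev/null;python3 rest.py; python3 -c "
from h import *;shifts()"
```

```text
yaw -90.05 M [-0.251  0.118  0.354] F [-0.6 -2.2  5.4] [31.5 -0.5 86.8] w 54.9 t 18.25
  REST yaw -90.06 Mz 0.215 +- 0.033 Fz 5.5 t 18.6
yaw -91.54 M [-0.267  0.109  0.33 ] F [-1.3 -2.1  5.4] [31.5 -0.6 86.8] w 55.1 t 18.95
  REST yaw -91.56 Mz 0.241 +- 0.015 Fz 4.7 t 19.4
now H [31.5 -0.6 86.8] F [-1.4 -1.7  4.7] M [-0.295  0.075  0.24 ] q6 1.66
```

```bash

python3 -m crank '.5 0 0 0 0 0 1'>/dev/null;python3 st.py;python3 -m crank '.5 0 0 0 0 0 0;.5 0 0 0 0 0 0'>/dev/null;python3 rest.py
python3 - <<'E'
from h import *
c=bot.capture("scene");a=c["color"][225:265,240:300,::-1]
cv2.imwrite("pics/s2.png",cv2.resize(a,None,fx=10,fy=10,interpolation=cv2.INTER_CUBIC))
E
```

```text
yaw -92.55 M [-0.299  0.137  0.425] F [-1.1 -3.4  5.7] [31.4 -0.6 86.8] w 55.1 t 19.45
  REST yaw -92.58 Mz 0.155 +- 0.017 Fz 5.4 t 19.9
```

View pics/s2.png

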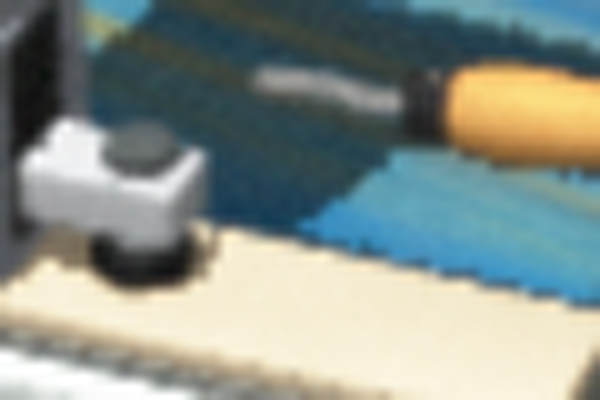

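```bash

python3 -m crank '.5 0 0 0 0 0 1'>/dev/null;python3 st.py;python3 -m crank '.5 0 0 0 0 0 0;.5 0 0 0 0 0 0'>/dev/null;python3 rest.py
python3 -m crank '.5 0 0 0 0 0 1'>/dev/null;python3 st.py;python3 -m crank '.5 0 0 0 0 0 0;.5 0 0 0 0 0 0'>/dev/null;python3 rest.py
```

```text
yaw -93.55 M [-0.29   0.072  0.405] F [-0.4 -1.6  5.2] [31.4 -0.6 86.8] w 55.2 t 20.0
  REST yaw -93.57 Mz 0.143 +- 0.043 Fz 5.6 t 20.4
yaw -94.55 M [-0.291  0.153  0.439] F [-0.3 -2.6  4.9] [31.4 -0.7 86.8] w 55.0 t 20.5
  REST yaw -94.57 Mz 0.187 +- 0.032 Fz 6.3 t 20.9
```

```bash

python3 -m crank '.5 0 0 0 0 0 1'>/dev/null;python3 st.py;python3 -m crank '.5 0 0 0 0 0 0;.5 0 0 0 0 0 0'>/dev/null;python3 rest.py
python3 -m crank '.5 0 0 0 0 0 1'>/dev/null;python3 st.py;python3 -m crank '.5 0 0 0 0 0 0;.5 0 0 0 0 0 0'>/dev/null;python3 rest.py
```

```text
yaw -95.55 M [-0.27   0.118  0.41 ] F [-1.  -4.4  5.4] [31.4 -0.7 86.8] w 55.5 t 21.0
  REST yaw -95.57 Mz 0.172 +- 0.022 Fz 5.1 t 21.4
yaw -96.54 M [-0.298  0.073  0.45 ] F [-0.2 -3.7  4.5] [31.4 -0.7 86.8] w 55.4 t 21.5
  REST yaw -96.57 Mz 0.189 +- 0.059 Fz 5.0 t 21.9
```

```bash

python3 -m crank '.5 0 0 0 0 0 1'>/dev/null;python3 st.py;python3 -m crank '.5 0 0 0 0 0 0;.5 0 0 0 0 0 0'>/dev/null;python3 rest.py
python3 -m crank '.5 0 0 0 0 0 1'>/dev/null;python3 st.py;python3 -m crank '.5 0 0 0 0 0 0;.5 0 0 0 0 0 0'>/dev/null;python3 rest.py; python3 rest.py
```

```text
yaw -97.54 M [-0.344  0.077  0.449] F [-0.9 -2.9  6.1] [31.4 -0.8 86.8] w 54.8 t 22.0
  REST yaw -97.56 Mz 0.180 +- 0.013 Fz 6.1 t 22.4
yaw -98.54 M [-0.334  0.162  0.478] F [-0.4 -3.2  5.1] [31.4 -0.8 86.8] w 54.9 t 22.5
  REST yaw -98.56 Mz 0.218 +- 0.030 Fz 4.9 t 22.9
  REST yaw -98.56 Mz 0.213 +- 0.014 Fz 6.1 t 23.1
```

```bash

python3 -m crank '.5 0 0 0 0 0 1;.5 0 0 0 0 0 2'>/dev/null;python3 st.py;python3 -m crank '.5 0 0 0 0 0 0;.5 0 0 0 0 0 0'>/dev/null;python3 rest.py;python3 rest.py
python3 -m crank '.5 0 0 0 0 0 1'>/dev/null;python3 st.py;python3 -m crank '.5 0 0 0 0 0 0;.5 0 0 0 0 0 0'>/dev/null;python3 rest.py; python3 rest.py
```

```text
yaw -100.54 M [-0.379  0.121  0.527] F [-0.4 -4.   5.8] [31.3 -0.8 86.8] w 55.4 t 23.3
  REST yaw -100.56 Mz 0.223 +- 0.019 Fz 5.5 t 23.7
  REST yaw -100.56 Mz 0.206 +- 0.013 Fz 5.6 t 23.9
yaw -101.52 M [-0.371  0.084  0.449] F [-0.6 -3.7  6.3] [31.3 -0.9 86.8] w 55.3 t 24.0
  REST yaw -101.56 Mz 0.230 +- 0.011 Fz 5.8 t 24.4
  REST yaw -101.55 Mz 0.219 +- 0.035 Fz 5.5 t 24.6
```

```bash

python3 -m crank '.5 0 0 0 0 0 1'>/dev/null;python3 st.py;python3 -m crank '.5 0 0 0 0 0 1'>/dev/null;python3 st.py;python3 -m crank '.5 0 0 0 0 0 0;.5 0 0 0 0 0 0'>/dev/null;python3 rest.py;python3 rest.py
```

```text
yaw -102.53 M [-0.393  0.038  0.505] F [-0.6 -4.4  4.9] [31.3 -0.9 86.8] w 55.1 t 24.7
yaw -103.53 M [-0.47   0.128  0.537] F [-1.3 -4.   5.7] [31.3 -0.9 86.8] w 55.1 t 24.8
  REST yaw -103.55 Mz 0.224 +- 0.036 Fz 5.1 t 25.2
  REST yaw -103.55 Mz 0.246 +- 0.046 Fz 5.6 t 25.4
```

```bash
python3 - <<'E'
import numpy as np
from scipy.optimize import least_squares
m=np.array([(66.6,.33),(68.6,.405),(70.6,.406),(72.6,.33),(74.6,.379),(76.6,.338),(78.6,.393),(80.6,.4),(82.6,.343),(84.6,.343),(86.6,.36),(88.6,.427),(92.55,.425),(93.55,.405),(94.55,.439),(95.55,.41),(96.5,.45),(97.5,.449),(98.5,.478),(100.5,.527),(101.5,.449),(102.5,.505),(103.5,.537)])
r=np.array([(72.6,.121),(74.6,.108),(76.6,.13),(78.6,.131),(80.6,.124),(82.6,.123),(84.6,.143),(86.6,.116),(88.6,.121),(92.6,.155),(93.6,.143),(94.6,.187),(95.6,.172),(96.6,.189),(97.6,.18),(98.6,.215),(100.6,.215),(101.6,.225),(103.6,.235)])
h=lambda y,c,k:.015*k*np.maximum(0,y-c)
f=lambda p:np.r_[(p[2]+h(m[:,0],p[0],p[1])-m[:,1])/.033,(p[3]+h(r[:,0],p[0],p[1])-r[:,1])/.012]
for g in (f,lambda p:f(p)[:len(m)],lambda p:f(p)[len(m):]):
    s=least_squares(g,[91,.8,.37,.12]);p=s.x;print(p.round(3),"F now",(p[1]*(103.55-p[0])).round(1),"chi2",(2*s.cost).round(1))
E
```

```text
[88.968  0.548  0.379  0.123] F now 8.0 chi2 32.7
[86.191  0.555  0.367  0.12 ] F now 9.6 chi2 16.3
[88.93   0.525  0.239  0.124] F now 7.7 chi2 13.0
```

```bash

python3 -m crank '.5 0 0 0 0 0 1'>/dev/null;python3 st.py;python3 -m crank '.5 0 0 0 0 0 1'>/dev/null;python3 st.py;python3 -m crank '.5 0 0 0 0 0 1'>/dev/null;python3 st.py;python3 -m crank '.5 0 0 0 0 0 0;.5 0 0 0 0 0 0'>/dev/null;python3 rest.py;python3 rest.py;python3 rest.py
```

```text
yaw -104.52 M [-0.454  0.099  0.573] F [-0.2 -4.2  5.5] [31.3 -1.  86.8] w 55.1 t 25.5
yaw -105.53 M [-0.537  0.037  0.487] F [ 0.4 -4.3  6.6] [31.3 -1.  86.8] w 55.2 t 25.6
yaw -106.52 M [-0.494  0.136  0.54 ] F [ 0.1 -4.1  5.8] [31.3 -1.  86.8] w 54.9 t 25.7
  REST yaw -106.54 Mz 0.274 +- 0.030 Fz 5.8 t 26.1
  REST yaw -106.54 Mz 0.291 +- 0.027 Fz 5.4 t 26.3
  REST yaw -106.54 Mz 0.298 +- 0.053 Fz 5.8 t 26.5
```

```bash
python3 -m crank '1 0 0 0 0 0 0;1 0 0 0 0 0 0;1 0 0 0 0 0 0;1 0 0 0 0 0 0;1 0 0 0 0 0 0;1 0 0 0 0 0 0;1 0 0 0 0 0 0'; python3 st.py; python3 -m crank '1 0 0 -10 0 0 0;1 0 0 -30 0 0 0;1 0 0 -70 0 0 0;1 0 0 -110 0 0 0;1 0 0 -150 0 0 0;1 0 0 -150 0 0 0'; python3 -c "
from h import *;shifts((-109,0,239),tyaw=14.3-90)"
```

```text
time: 27.2
eef_pos: [635.1, 47.5, 84.9]
tcp_rot: [1.877, -2.519, 0.0]
force: [-0.2, 0.1, -0.7]
grip_width: 85.5
yaw -106.62 M [-0.015  0.006 -0.043] F [-0.2  0.1 -0.7] [30.7  0.6 84.9] w 85.5 t 27.2
time: 27.8
eef_pos: [638.2, 47.6, 242.9]
tcp_rot: [-1.87, 2.51, -0.012]
force: [0.5, 0.2, 0.8]
grip_width: 85.2
now H [ 3.370e+01 -1.000e-01  2.429e+02] F [0.5 0.2 0.8] M [-0.018 -0.052  0.032] q6 1.92
(-109, 0, 239) [ 73.3 122.5   1.9] turn [ -0.8   0.1 -30.9]
```

Return to the w2 viewpoint to compare the knob, stone and bystanders.

```bash
python3 -m crank '1 20 30 0 0 0 -8;1 40 65 2 0 0 -16;1 60 100 2 0 0 -24;1 73 122 2 -.8 0 -31;1 73 122 2 -.8 0 -31;1 73 122 2 -.8 0 -31;1 73 122 2 -.8 0 -31;1 73 122 2 -.8 0 -31'; python3 look.py w4; python3 - <<'E'
from h import *
a=np.load("pics/w2.npz");b=np.load("pics/w4.npz")
for d in (a,b):
    W=d["W"];H=np.stack([(W[...,:2]-O)@u,(W[...,:2]-O)@v,W[...,2]],-1)
    m=(abs(H[...,2]-135)<5)&(np.hypot(H[...,0]-28,H[...,1])<22);P=H[m];q=P-np.median(P,0)
    far=q[np.argsort(-np.hypot(q[:,0],q[:,1]))[:12]].mean(0);print("knob",m.sum(),"pointer angle",np.degrees(np.arctan2(far[1],far[0])).round(1),far.round(1))
    print("stone end x", [np.nanpercentile(H[...,0][(abs(H[...,2]-30)<2.5)&(abs(H[...,1])<15)&(H[...,0]<-40)&(H[...,0]>-150)],1).round(1)])
    P=W[(W[...,2]>25)&(W[...,2]<45)&(np.hypot(W[...,0]-577,W[...,1]-143)<45)];print("tin",np.median(P,0).round(1))
I=[cv2.resize(d["color"][10:190,130:390,::-1],None,fx=1.5,fy=1.5*1.1*2/1.1,interpolation=cv2.INTER_CUBIC) for d in (a,b)]
cv2.imwrite("pics/cmp.png",np.hstack(I))
E
```

```text
time: 28.6
eef_pos: [498.3, 12.6, 232.8]
tcp_rot: [2.475, -1.921, -0.017]
force: [-0.1, -0.1, 0.6]
grip_width: 85.3
stone_center 0.72 [256. 121.  32.  90.] med [547.9  25.5  30.1] rect [552.3  27.5] [109.5  39.9] 14.4
stone_center 0.57 [467.  49.  90.  96.] med [ 690.8 -192.    18.3] rect [ 691.9 -196.1] [ 41.6 108.2] 64.7
ring_grip 0.8 [259.  35.  71.  70.] med [628.8  41.9 113.2] rect [629.1  45.4] [46.5 58.2] 13.2
knob_pointer 0.9 [257.  20.  28.  40.] med [632.4  47.1 135.5] rect [632.3  46.3] [24.7 19.8] 10.2
knob_pointer 0.74 [186. 139.  24.  22.] med [505.4 106.6  15.8] rect [504.9 107. ] [28.5 23.9] 88.7
foot 0.29 [186. 138.  23.  22.] med [506.1 106.5  15.8] rect [504.9 107. ] [28.5 23.9] 88.7
knob 710 pointer angle 147.3 [-11.7   7.5  -1.7]
stone end x [np.float64(-108.8)]
tin [577.2 143.7  36.7]
knob 784 pointer angle 145.4 [-11.7   8.1  -2.9]
stone end x [np.float64(-108.8)]
tin [577.2 143.7  36.7]
```

View pics/cmp.png

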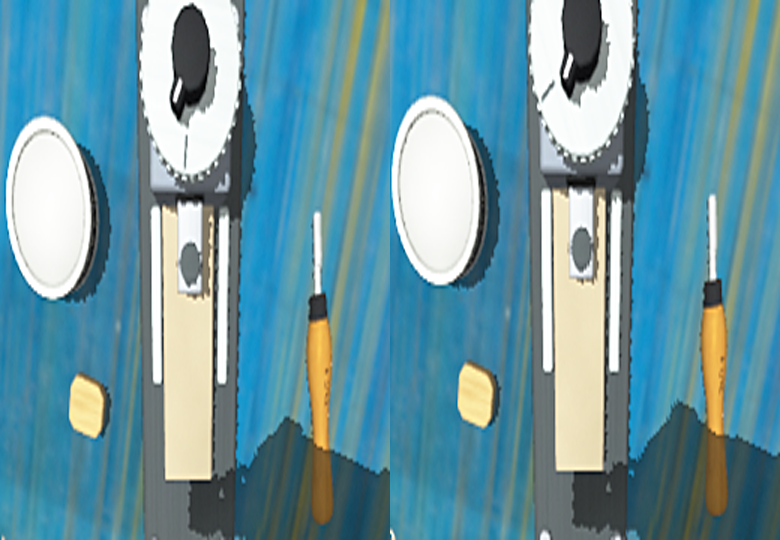

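```bash
python3 -c "
from bench import bot;print(bot.sign_off())"
```

```text
the job is handed in; nothing more can be done
None
```

The job is done and handed in at about 29 s of robot time: the stone is home and clamped, the gripper is open and the arm is clear of everything.

- **Stone:** I pushed it along the bed with shut fingers until it stalled against the column at about 10 N. Its outer end measures x ≈ -109 mm in the holder's frame, against -110 mm expected. It read the same after clamping.
- **Ring:** I gripped only the outer ring and turned it about 51° clockwise. The ring's mark has moved clockwise in the picture.
- **Clamping force:** About 10 to 11 N, inferred from the wrist torque rather than measured directly. The reading at rest (rise from 0.123 to about 0.287 N m) gives 10.9 N, and the noisier reading while turning gives about 10.8 N. One step earlier the two methods disagreed, at 7.7 and 9.6 N, so allow about ±2 N. Near the contact point, slower turning left higher rest readings, so I left those out of the estimate. No estimate came near 20 N.
- **Knob:** Its pointer read 147° before and 145° after, which is within the error of the measurement.
- **Bystanders:** The ink tin's position is unchanged to 0.1 mm. For the gouge and the offcut I only compared pictures from before and after, and neither appears to have moved.

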